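# Set the marker dispenser's slotted cover to the ball compartment

### The arm

A 7-joint arm with a two-finger parallel gripper is mounted at the origin on the work surface. World frame = base frame: x ahead of the robot, y to its left, z up, the work surface at z = 0. Lengths are in m, angles in degrees, forces in N, time in s.
With the tool pointing down it reaches from about 0.425 to 0.875 m from the base axis. Payload 4.7 kg.
Tool frame: the origin (TCP) lies on the mounting face of the last link; the fingertips stand 182 mm ahead of it and the grasp point (between the pads) lies 164 mm ahead of it; z points along the fingers, y is the line along which they close (so a half turn about z gives the same grasp; the last joint's range is limited). The gripper opens to 87 mm and grips with 3 to 60 N. Pads are 19 mm wide; open, the fingers measure 117 mm over their backs; the gripper's body (75 mm by 190 mm) begins 51 mm behind the grasp point.
Start: joints at [77.813, 18.392, -4.016, 83.108, 1.295, 78.541, -3.26], TCP at [0.146, -0.633, 0.405] pointing down, gripper open.
Joint ranges: [-163.93, 163.93], [-17.29, 119.83], [-79.2, 71.16], [3.27, 140.29], [-89.18, 269.18], [5.43, 117.66], [-154.24, 154.24]. Speed limits (degrees/s): [147.25, 147.25, 180, 180, 180, 180, 180].

### API

Orientations are given as [roll, pitch, yaw] about the fixed x, y, z axes, in that order (R = Rz(yaw) Ry(pitch) Rx(roll)).
In Python, from cell import env gives the robot as it stands.
- The arm moves only by the tool servo_tool, never from a script. Its argument "plan" is a list of rows, each an object with "xyz": the shift along the tool's x, y, z in cm, a list of three; "twist": the turn, a rotation vector about the tool's x, y, z in degrees, a list of three; "jaw": the closure, from 0 (fully open) to 1 (shut). In form: [{"xyz": [x, y, z], "twist": [wx, wy, wz], "jaw": jaw}, ...]. A call has 1 to 10 rows; each row is the pose to reach, as a shift and turn from the pose commanded when the call began, along the tool's axes at that moment; what a row does not reach only later rows make up. A row lasts 1/12 s, in which the tool goes at most 41.7 mm and 7.16 degrees, less where a joint would pass 70% of its speed; a pose out of reach is approached as far as the arm can. A call with a gripper value outside its range is refused whole. The fingers move at their own pace and stop on an object; "newtons" is the grip in N (left out, the last holds). Time passes only in rows, so rows that repeat a pose let the fingers close. It gives the time, the measured TCP pose, the force, the opening and the grip force at its end, in the units of the state.
- env.get_obs(): the state, without advancing time (a new reading comes with each control period).
- env.read_camera(name): name is "side" or "top" or "wrist"; returns a dict with "img" (480x640x3 uint8, red, green, blue), "camera_matrix" (3x3 intrinsics, pixels), "R" (3x3) and "t" (3): a world point X has camera coordinates R X + t. Camera axes: x right, y down, z forward; pixel columns grow to the right and rows downward; lengths in m; the calibration is good to about 2 mm. The wrist camera is an equidistant fisheye: a pixel r from the principal point sees the ray r / f radians off the axis. A picture is of the moment at which its call begins. There is no depth.
- env.sign_off(): hands the job in; it is judged then, once.
The state is a dict: "time_s": time; "qpos": joint angles; "joint_velocities": joint speeds; "effort": joint torques, N m; "tool_pos": TCP position; "tool_rot": TCP orientation; "force": force on the tool from outside, world axes, zero at the start; "wrist_torque": the same for the moment, N m; "grip_width": finger opening in m; "grasp_force": force on a finger pad.
Only numpy, scipy, OpenCV 4.12 (cv2) and the standard library are available. Lean on these libraries where they do the work, as an engineer would, in place of code of your own. Each camera call takes 0.05 s, during which the arm holds its last target. There are 200 camera calls.

### The job

The lead balls are about to be put away: turn the slotted cover of the round marker dispenser until the cover's opening lines up with the compartment marked by the little lead ball on the rim. Then let go and leave the cover standing there.

Things in the scene. Friction and masses are not known exactly. Their poses are not given: they have to be found in the camera images.
- cover (a joint): Turn of the cover, rad, + anticlockwise from above. Dark steel disc, 160 mm wide, 6 mm thick, top at height 57 mm, on a fixed white drum 220 mm wide, 50 mm tall. 0: opening over a blank sector (start within 0.12). Compartments' middles at -1.33, -0.66, 0.66 and 1.33; stops at -1.85 and 1.85. Light friction (under 0.1 N m); stays where left.
- grip (a point): On the turning axis, height 85 mm, inside the bar grip: an upright black bar 60 mm long, 14 mm thick, top at height 97 mm, across the cover's middle on a flat steel hub 48 mm wide (hub top at 63 mm). Axes turn with the cover: x along the bar towards the opening, y across the bar (close the fingers along y), z up.
- opening (a point): Middle of the cover's only opening, 60 mm from the turning axis, at height 57 mm. The opening is a wedge-shaped notch 30 degrees wide, open at the cover's edge (41 mm wide there) and running in to the hub. Axes turn with the cover: x outward along the notch, y sideways, z up.
- tag_ball: Lead ball, 22 mm wide, fixed on the drum's rim 95 mm from the turning axis, straight outward of the wanted compartment's middle; origin at its foot, height 50 mm; top at 74 mm. The rim also bears a cone, an upright pin (both up to 80 mm high) and a flat ring, one per other compartment; their places change. The larger loose lead balls on the shelf do not count.
Things that resemble listed ones, but are neither listed nor needed, are in the scene too. What is shaped like the part that bears cover but brown or purple is not meant.

How it is judged (in metres and radians):
At the end, for the whole second after the job is handed in: The opening points at the lead ball on the rim: the ball's middle is within 20 mm to either side (about 12 degrees) of the line from the turning axis through the middle of the opening, on the opening's side, and the cover is at rest (y of tag_ball in the frame of opening between -0.02 and 0.02 m and x of tag_ball in the frame of opening above 0 m and velocity of joint cover between -0.05 and 0.05 rad/s); the robot touches nothing.
It also fails if it takes over 32 s, if anything falls off the work surface, if the arm or the gripper's body presses on something with over 40 N, if the wrist force passes 120 N, or if a joint passes its speed limit or range.

## Working session

There is one attempt and no reset: what is moved stays moved. The work goes in short steps, Python scripts to look and compute and a tool call to move; the robot and the scene stay as the last step left them, time stands still between calls to the robot, and variables do not carry over. Pictures are saved under pics/ and viewed, at most 10 in all, crops included, and the job is handed in when it is done.

Besides the shell and the picture viewer there is one more tool, called by a JSON object that holds its "fn" and its "kwargs", one argument or row to a line. servo_tool: Moves the arm, as the interface text tells. Its arguments: {"type":"object","properties":{"plan":{"type":"array","items":{"type":"object","properties":{"xyz":{"type":"array","items":{"type":"number"}},"twist":{"type":"array","items":{"type":"number"}},"jaw":{"type":"number"}}}},"newtons":{"type":"number"}},"required":["plan"]}

```bash
mkdir -p pics
python3 - <<'E'
from cell import env
import cv2
for n in ("top","side"):
    c=env.read_camera(n); cv2.imwrite(f"pics/{n}0.png",c["img"][:,:,::-1]); print(n,c["camera_matrix"].tolist(),c["R"].round(4).tolist(),c["t"].round(4).tolist())
print(env.get_obs())
E
```

```text
top [[434.79142944693155, 0.0, 320.5616166949599], [0.0, 434.79142944693155, 243.03819810682197], [0.0, 0.0, 1.0]] [[-0.0026, -0.9997, -0.024], [-0.9972, 0.0044, -0.0753], [0.0754, 0.0237, -0.9969]] [0.0723, 0.5101, 0.9871]
side [[481.26226730100484, 0.0, 316.2158975371705], [0.0, 481.26226730100484, 240.02713965759372], [0.0, 0.0, 1.0]] [[0.9983, -0.058, 0.0057], [-0.0361, -0.6925, -0.7205], [0.0457, 0.7191, -0.6934]] [-0.5117, 0.1346, 0.8663]
{'time_s': 0.1, 'qpos': array([77.81441564, 18.43586691, -4.01498408, 83.16865393,  1.29503252,
       78.54073754, -3.25940883]), 'joint_velocities': array([ 0.02303015, -0.10580207, -0.10222843, -0.26222132,  0.03099396,
        0.02907236,  0.05651944]), 'effort': array([ 4.18562047e-05, -4.92570806e+01, -4.05664556e-01, -3.13398921e+01,
       -6.42509549e-02,  3.94504680e-02,  9.75168678e-05]), 'tool_pos': array([ 0.14606786, -0.63318734,  0.40375208]), 'tool_rot': array([-1.79899974e+02,  5.68249800e-03,  1.29952786e+01]), 'force': array([-0.0996152 , -0.69415362,  0.13632898]), 'wrist_torque': array([ 0.04117919, -0.00745243, -0.0117805 ]), 'grasp_force': 0.0, 'grip_width': 0.08729502690791295}
```

View pics/top0.png

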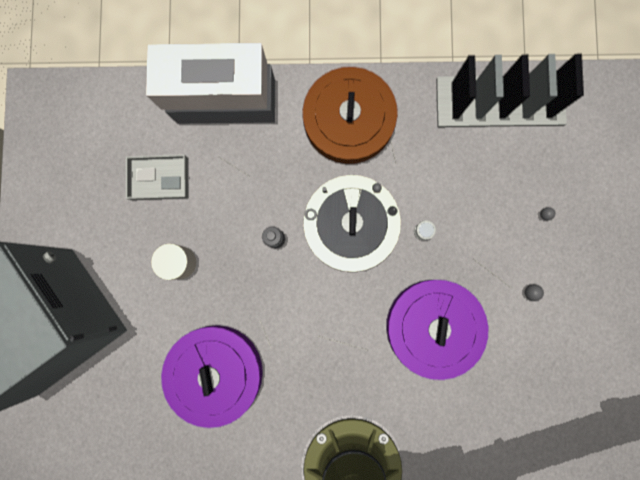

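View pics/side0.png

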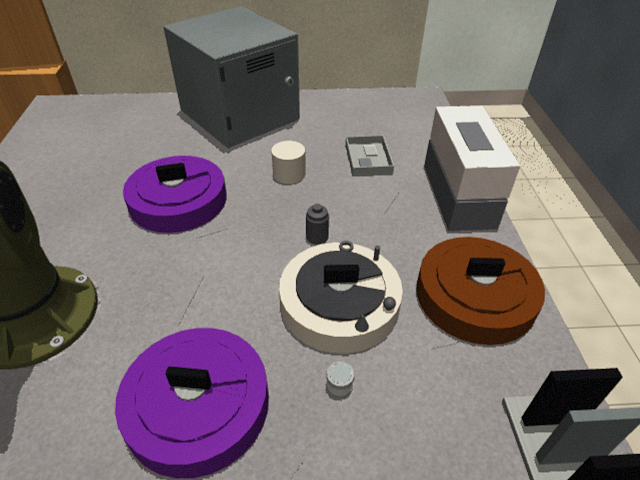

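The top view shows the white drum at (352,222), with its notch pointing up. The rim bears items at (377,188), (392,211), a pin at (325,190) and a ring at (310,214). In the side view the item at (390,303) looks like the ball and the one at (362,323) like the cone. I'll zoom in to check and measure.

```bash
cat > h.py <<'E'
import numpy as np, cv2
def ray(c,px,z):
    K,R,t=c["camera_matrix"],c["R"],c["t"]
    d=R.T@np.linalg.solve(K,[px[0],px[1],1]); o=-R.T@t
    return o+d*(z-o[2])/d[2]
def blobs(m,lo=10):
    n,l,s,ce=cv2.connectedComponentsWithStats(m.astype(np.uint8))
    return [(s[i],ce[i],l==i) for i in range(1,n) if s[i][4]>=lo]
E
python3 - <<'E'
from cell import env
from h import *
s=cv2.imread("pics/side0.png")[230:350,270:410]; t=cv2.imread("pics/top0.png")[165:280,295:410]
a=cv2.resize(s,(560,480),interpolation=2); cv2.imwrite("pics/crop.png",a)
c=env.read_camera("top"); im=c["img"].astype(int)
hsv=cv2.cvtColor(c["img"],cv2.COLOR_RGB2HSV).astype(int)
roi=np.zeros((480,640),bool); roi[165:280,295:410]=1
w=(im.min(2)>195)&roi
b=max(blobs(w),key=lambda b:b[0][4]); ct=max(cv2.findContours(b[2].astype(np.uint8),0,1)[0],key=cv2.contourArea)
P=np.array([ray(c,p,.05)[:2] for p in ct[:,0]]); 
(cx,cy),r=cv2.minEnclosingCircle(P.astype(np.float32)); print("drum",cx,cy,r, b[0])
C=np.array([cx,cy])
for z,th in((.09,35),(.062,90)):
  for st,ce,m in blobs((im.max(2)<th)&roi,8):
    p=ray(c,ce,z)[:2]-C; 
    mu=cv2.moments(m.astype(np.uint8),True); 
    Q=np.array([ray(c,q[::-1],z)[:2] for q in np.argwhere(m)]); ev,V=np.linalg.eigh(np.cov(Q.T)); v=V[:,1]
    print(z,st[4],ce.round(1),"r",np.hypot(*p).round(4),"ang",np.degrees(np.arctan2(p[1],p[0])).round(1),"axis",np.degrees(np.arctan2(v[1],v[0])).round(1),(p+C).round(4),np.sqrt(ev).round(4))
# notch : bright in ring r 35..72 at z=.05
n=[]
for y in range(165,280):
  for x in range(295,410):
    p=ray(c,(x,y),.055)[:2]-C; r=np.hypot(*p)
    if .045<r<.074 and im[y,x].min()>150: n.append(np.arctan2(p[1],p[0]))
print("notch",np.degrees(np.mean(n)),np.degrees(np.percentile(n,[2,98])),len(n))
E
```

```text
drum 0.55428546667099 0.0002085468004224822 0.1093079224228859 [ 303  209   98   63 1798]
0.09 15 [352.4 232.6] r 0.0269 ang -179.8 axis 131.4 [5.274e-01 1.000e-04] [0.0026 0.0041]
0.062 19 [375.7 189.1] r 0.0911 ang -36.5 axis 60.7 [ 0.6275 -0.054 ] [0.0032 0.0056]
0.062 50 [391.8 210.7] r 0.0927 ang -74.7 axis 51.9 [ 0.5787 -0.0893] [0.0043 0.005 ]
0.062 179 [352.4 221.7] r 0.0018 ang -83.3 axis 177.7 [ 0.5545 -0.0015] [0.004  0.0194]
0.062 11 [385.7 226. ] r 0.0761 ang -97.4 axis 173.0 [ 0.5445 -0.0752] [0.0006 0.0075]
0.062 10 [377.2 244.9] r 0.0763 ang -132.7 axis 138.5 [ 0.5025 -0.0558] [0.0008 0.0068]
notch -1.5061326269871576 [-16.15966273  12.90894452] 178
```

View pics/crop.png

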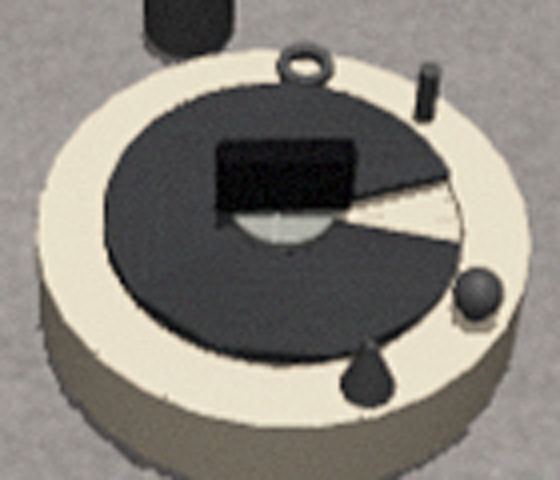

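The zoomed side crop (4x, origin 270,230) shows the ball at (478,292), next to the notch on its clockwise side, and the cone at (368,375). The ball lies at about -36.5° in the world and the opening at about -1.5°, so the cover needs about -35°. I'll move above the grip first.

{"fn": "servo_tool", "kwargs": {
  "plan": [
    {"xyz": [3,-3,0],"twist": [0,0,2],"jaw": 0},
    {"xyz": [5.5,-5.3,0],"twist": [0,0,4],"jaw": 0},
    {"xyz": [8,-8,0],"twist": [0,0,6],"jaw": 0},
    {"xyz": [11,-10.5,0],"twist": [0,0,7],"jaw": 0},
    {"xyz": [13.5,-13,0],"twist": [0,0,7],"jaw": 0},
    {"xyz": [16,-16,0],"twist": [0,0,7],"jaw": 0},
    {"xyz": [19,-18.5,0],"twist": [0,0,7],"jaw": 0},
    {"xyz": [21.5,-21,0],"twist": [0,0,7],"jaw": 0},
    {"xyz": [24,-23.5,0],"twist": [0,0,7],"jaw": 0},
    {"xyz": [27,-26,0],"twist": [0,0,7],"jaw": 0}
  ]
}}

```text
time_s: 0.98
tool_pos: [0.3507, -0.3179, 0.4046]
tool_rot: [180.0, 0.1, 5.9]
force: [1.3, -1.1, 0.8]
grip_width: 0.0871
grasp_force: 0.0
```

{"fn": "servo_tool", "kwargs": {
  "plan": [
    {"xyz": [2.5,-3.1,0],"twist": [0,0,2],"jaw": 0},
    {"xyz": [5,-6.2,0],"twist": [0,0,4],"jaw": 0},
    {"xyz": [7.5,-9.3,0],"twist": [0,0,6],"jaw": 0},
    {"xyz": [10,-12.5,0],"twist": [0,0,7.5],"jaw": 0},
    {"xyz": [12.5,-15.7,0],"twist": [0,0,7.5],"jaw": 0},
    {"xyz": [15,-18.8,1],"twist": [0,0,7.5],"jaw": 0},
    {"xyz": [17.5,-22,2],"twist": [0,0,7.5],"jaw": 0},
    {"xyz": [20,-25,3],"twist": [0,0,7.5],"jaw": 0},
    {"xyz": [22,-27.5,4],"twist": [0,0,7.5],"jaw": 0},
    {"xyz": [23.5,-29.5,5],"twist": [0,0,7.5],"jaw": 0}
  ]
}}

```text
time_s: 1.82
tool_pos: [0.5545, 0.0017, 0.3543]
tool_rot: [-179.9, -0.0, -1.4]
force: [0.4, 0.1, -0.6]
grip_width: 0.0871
grasp_force: 0.0
```

Run:
```python
from cell import env
import cv2
c=env.read_camera("side"); cv2.imwrite("pics/side1.png",c["img"][:,:,::-1])
o=env.get_obs(); print(o["qpos"].round(1),o["tool_pos"].round(4),o["tool_rot"].round(2),o["force"].round(1))
```

```text
[  33.7   12.5  -41.6   99.6    8.4   71.1 -101. ] [0.555  0.0059 0.3523] [-1.7967e+02  4.0000e-02 -1.0700e+00] [ 0.4  3.2 -0.8]
```

View pics/side1.png

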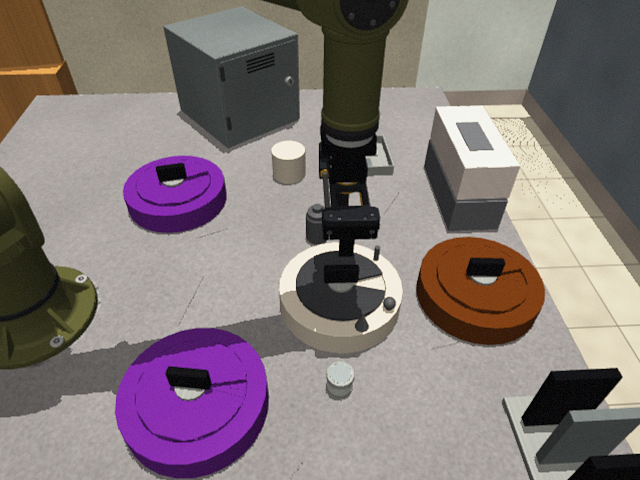

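The side view shows the gripper straddling above the bar at (341,272), clear of the rim markers. I'll descend and close.

{"fn": "servo_tool", "kwargs": {
  "plan": [
    {"xyz": [0,0,1.5],"twist": [0,0,0],"jaw": 0},
    {"xyz": [0,0,3.5],"twist": [0,0,0],"jaw": 0},
    {"xyz": [0,0,5.5],"twist": [0,0,0],"jaw": 0},
    {"xyz": [0,0,7.5],"twist": [0,0,0],"jaw": 0},
    {"xyz": [0,0,9],"twist": [0,0,0],"jaw": 0},
    {"xyz": [0,0,10],"twist": [0,0,0],"jaw": 0},
    {"xyz": [0,0,10.2],"twist": [0,0,0],"jaw": 0},
    {"xyz": [0,0,10.2],"twist": [0,0,0],"jaw": 0},
    {"xyz": [0,0,10.2],"twist": [0,0,0],"jaw": 0.5},
    {"xyz": [0,0,10.2],"twist": [0,0,0],"jaw": 0.7}
  ],
  "newtons": 10
}}

```text
time_s: 2.7
tool_pos: [0.5542, -0.0014, 0.2539]
tool_rot: [180.0, -0.1, -1.5]
force: [-0.9, 0.5, 0.4]
grip_width: 0.0795
grasp_force: 0.0
```

{"fn": "servo_tool", "kwargs": {
  "plan": [
    {"xyz": [0,0,0],"twist": [0,0,0],"jaw": 1},
    {"xyz": [0,0,0],"twist": [0,0,0],"jaw": 1},
    {"xyz": [0,0,0],"twist": [0,0,0],"jaw": 1},
    {"xyz": [0,0,0],"twist": [0,0,0],"jaw": 1},
    {"xyz": [0,0,0],"twist": [0,0,0],"jaw": 1},
    {"xyz": [0,0,0],"twist": [0,0,0],"jaw": 1}
  ]
}}

```text
time_s: 3.2
tool_pos: [0.5537, -0.0014, 0.2528]
tool_rot: [180.0, -0.0, -1.5]
force: [-0.3, 0.8, 0.5]
grip_width: 0.0417
grasp_force: 0.0
```

{"fn": "servo_tool", "kwargs": {
  "plan": [
    {"xyz": [0,0,0],"twist": [0,0,0],"jaw": 1},
    {"xyz": [0,0,0],"twist": [0,0,0],"jaw": 1},
    {"xyz": [0,0,0],"twist": [0,0,0],"jaw": 1},
    {"xyz": [0,0,0],"twist": [0,0,0],"jaw": 1},
    {"xyz": [0,0,0],"twist": [0,0,0],"jaw": 1},
    {"xyz": [0,0,0],"twist": [0,0,0],"jaw": 1}
  ]
}}

```text
time_s: 3.7
tool_pos: [0.5536, -0.0013, 0.2527]
tool_rot: [-180.0, 0.0, -1.5]
force: [-0.4, -0.7, 0.0]
grip_width: 0.014
grasp_force: 10.0
```

The grip width is 14 mm at 10 N, so the bar is held. Now turn by -35° in the world, which is +35° about tool z.

{"fn": "servo_tool", "kwargs": {
  "plan": [
    {"xyz": [0,0,0],"twist": [0,0,2],"jaw": 1},
    {"xyz": [0,0,0],"twist": [0,0,6],"jaw": 1},
    {"xyz": [0,0,0],"twist": [0,0,11],"jaw": 1},
    {"xyz": [0,0,0],"twist": [0,0,16],"jaw": 1},
    {"xyz": [0,0,0],"twist": [0,0,21],"jaw": 1},
    {"xyz": [0,0,0],"twist": [0,0,26],"jaw": 1},
    {"xyz": [0,0,0],"twist": [0,0,30],"jaw": 1},
    {"xyz": [0,0,0],"twist": [0,0,33],"jaw": 1},
    {"xyz": [0,0,0],"twist": [0,0,35],"jaw": 1},
    {"xyz": [0,0,0],"twist": [0,0,35],"jaw": 1}
  ]
}}

```text
time_s: 4.53
tool_pos: [0.5538, -0.0008, 0.2527]
tool_rot: [-180.0, 0.0, -36.5]
force: [1.1, 1.1, -1.3]
grip_width: 0.0143
grasp_force: 10.0
```

{"fn": "servo_tool", "kwargs": {
  "plan": [
    {"xyz": [0,0,0],"twist": [0,0,0],"jaw": 1},
    {"xyz": [0,0,0],"twist": [0,0,0],"jaw": 1},
    {"xyz": [0,0,0],"twist": [0,0,0],"jaw": 1}
  ]
}}

```text
time_s: 4.78
tool_pos: [0.5538, -0.0008, 0.2527]
tool_rot: [-179.9, 0.0, -36.4]
force: [1.5, 2.9, -1.6]
grip_width: 0.0138
grasp_force: 10.0
```

Turned to -36.4°. Release and rise.

{"fn": "servo_tool", "kwargs": {
  "plan": [
    {"xyz": [0,0,0],"twist": [0,0,0],"jaw": 0.4},
    {"xyz": [0,0,0],"twist": [0,0,0],"jaw": 0.4},
    {"xyz": [0,0,0],"twist": [0,0,0],"jaw": 0.4},
    {"xyz": [0,0,0],"twist": [0,0,0],"jaw": 0.4},
    {"xyz": [0,0,0],"twist": [0,0,0],"jaw": 0.4},
    {"xyz": [0,0,0],"twist": [0,0,0],"jaw": 0.4},
    {"xyz": [0,0,0],"twist": [0,0,0],"jaw": 0.4},
    {"xyz": [0,0,0],"twist": [0,0,0],"jaw": 0.4}
  ]
}}

```text
time_s: 5.45
tool_pos: [0.5537, -0.0014, 0.2527]
tool_rot: [180.0, -0.0, -36.5]
force: [-0.1, -0.0, 0.2]
grip_width: 0.0507
grasp_force: 0.0
```

{"fn": "servo_tool", "kwargs": {
  "plan": [
    {"xyz": [0,0,-1],"twist": [0,0,0],"jaw": 0.4},
    {"xyz": [0,0,-3],"twist": [0,0,0],"jaw": 0.4},
    {"xyz": [0,0,-5],"twist": [0,0,0],"jaw": 0.4},
    {"xyz": [0,0,-8],"twist": [0,0,0],"jaw": 0.4},
    {"xyz": [0,0,-10],"twist": [0,0,0],"jaw": 0.4},
    {"xyz": [0,0,-12],"twist": [0,0,0],"jaw": 0.4},
    {"xyz": [0,0,-13],"twist": [0,0,0],"jaw": 0.4},
    {"xyz": [0,0,-14],"twist": [0,0,0],"jaw": 0.4},
    {"xyz": [0,0,-14],"twist": [0,0,0],"jaw": 0.4},
    {"xyz": [0,0,-14],"twist": [0,0,0],"jaw": 0.4}
  ]
}}

```text
time_s: 6.28
tool_pos: [0.5536, -0.0014, 0.3925]
tool_rot: [180.0, 0.0, -36.5]
force: [-0.7, 0.4, -0.5]
grip_width: 0.0525
grasp_force: 0.0
```

Run:
```python
from cell import env
import cv2
c=env.read_camera("side"); cv2.imwrite("pics/side2.png",cv2.resize(c["img"][220:360,260:420,::-1],(640,560),interpolation=2))
o=env.get_obs(); print(o["time_s"],o["tool_pos"].round(4),o["joint_velocities"].round(2),o["grip_width"])
```

```text
6.3333 [ 0.5534 -0.0015  0.3917] [-0.07  0.51  0.04  0.83 -0.03 -0.04 -0.04] 0.05232149077502235
```

View pics/side2.png

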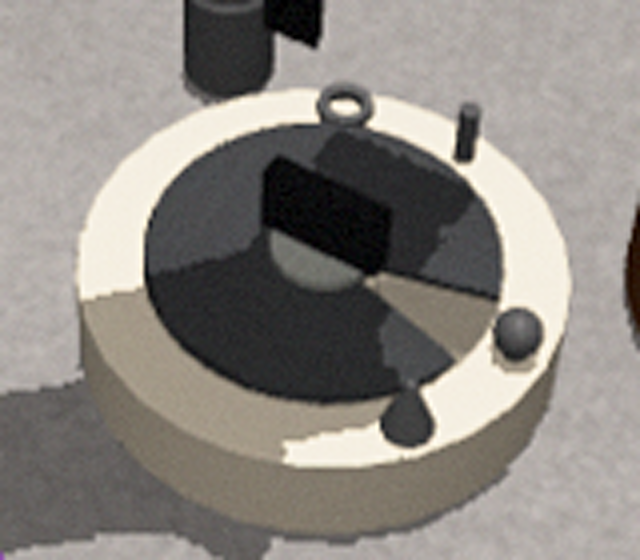

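The 4x crop (origin 260,220) shows the notch's outer corners at (498,300) and (457,362) and the ball's centre at (518,333), with the gripper clear. I'll check the angles numerically.

Run:
```python
from cell import env
from h import *
c=env.read_camera("side"); C=np.array([.5543,.0])
for n,u,v,z in(("e1",498,300,.057),("e2",457,362,.057),("ball",518,333,.063),("hub",318,262,.063)):
    p=ray(c,(260+u/4,220+v/4),z)[:2]-C; print(n,np.hypot(*p).round(4),np.degrees(np.arctan2(p[1],p[0])).round(1))
```

```text
e1 0.0817 -25.1
e2 0.0845 -52.4
ball 0.0972 -36.5
hub 0.0144 -99.1
```

The opening's middle is at about -38.7° and the ball at -36.5°, well inside 12°.

```bash
python3 -c "
from cell import env
print(env.sign_off())"
```

```text
the job is handed in; nothing more can be done
None
```

I turned the cover about 35° clockwise so its opening points at the lead ball on the rim (about 2° off in the last picture, limit about 12°), let go, raised the gripper clear and handed the job in at about 6.4 s; the hand-in gave no verdict.

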